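Swap sample cups and reagent bottles, then close the transport case

ROBOT

A 6-joint arm with a two-finger parallel gripper is mounted at the origin on a cart in front of the work surface, level with it; the furniture and walls round the work are solid. World frame = base frame: x ahead of the robot, y to its left, z up, the work surface at z = 0. Lengths are in m, angles in rad, forces in N, time in s.
With the tool pointing down it reaches from about 0.3 to 0.825 m from the base axis. Payload 5.4 kg.
Tool frame: the origin (TCP) lies at the very end of the fingers, on their centre line; the grasp point (between the pads) lies 19 mm behind it; z points along the fingers, y is the line along which they close (so a half turn about z gives the same grasp; the last joint's range is limited). The gripper opens to 92 mm and grips with 3 to 60 N. Pads are 20 mm wide; open, the fingers measure 128 mm over their backs; the gripper's body (75 mm by 189 mm) begins 69 mm behind the grasp point.
Start: joints at [-1.548, 0.158, 1.597, -0, 1.386, -0.21], TCP at [0.133, -0.559, 0.215] pointing down, gripper open.
Joint ranges: [-2.91, 2.91], [-0.94, 2.29], [0.18, 2.7], [-1.29, 4.43], [0.17, 2.64], [-3, 3]. Speed limits (rad/s): [2.57, 2.57, 3.14, 3.14, 3.14, 3.14].

INTERFACE

Orientations are given as a rotation vector (axis times angle).
In Python, from workcell import bot gives the robot as it stands. Calls block until the motion is done:
- bot.goto(position, orientation): joint-space move of the TCP to a pose.
- bot.line_to(position, rot=None, max_speed=0.15): straight line of the TCP; rot=None keeps the orientation; max_speed is the mean speed in m/s.
- bot.set_joints(angles): joint-space move.
- bot.set_gripper(opening, newtons=None): opening from 0.0 (shut) to 1.0 (fully open); newtons is the grip in N (None keeps the last); returns when the fingers have stopped.
- bot.hold(seconds).
- bot.inverse_kinematics(position, orientation): joint angles nearest the present ones, or None.
- bot.read_camera(name): name is "scene" or "top"; returns a dict with "pixels" (384x512x3 uint8, blue, green, red), "fx", "fy", "cx", "cy" (pixels), "k1" (the pictures are not rectified: a ray, as slopes to the right and down, at radius r is drawn at 1 + k1 r^2 times it, then the intrinsics apply), "R" (3x3) and "t" (3): a world point X has camera coordinates R X + t. Camera axes: x right, y down, z forward; pixel columns grow to the right and rows downward; lengths in m; the calibration is good to about 2 mm. A picture is of the moment at which its call begins. There is no depth.
A pose or a line that the arm cannot do raises bot.MotionError and nothing moves.
- bot.job_done(): hands the job in; it is judged then, once.
Readings, each from a call of its own:
- bot.current_clock(): time.
- bot.current_joints(): joint angles.
- bot.current_joint_vel(): joint speeds.
- bot.current_effort(): joint torques, N m.
- bot.current_ee_pos(): TCP position.
- bot.current_tool_rot(): TCP orientation.
- bot.current_contact_force(): force on the tool from outside, world axes, zero at the start.
- bot.current_ft_torque(): the same for the moment, N m.
- bot.current_opening(): opening from 0.0 (shut) to 1.0 (fully open).
- bot.current_grip_force(): force on a finger pad.
Only numpy, scipy, OpenCV 4.12 (cv2) and the standard library are available. Lean on these libraries where they do the work, as an engineer would, in place of code of your own. Each camera call takes 0.05 s, during which the arm holds its last target. There are 200 camera calls.

TASK

Someone has put the two reagent bottles in the open transport case and the two sample cups on the bottle stand. Swap them, so that each cup stands upright on its own round seat in the case and each bottle upright on its own round seat of the stand (either seat of the right holder will do; use free desk for parking), and then shut the case's lid fully. Never tip over a cup or bottle on the way, and leave the beaker and the label roll where they stand.

Things in the scene. Friction and masses are not known exactly. Their poses are not given: they have to be found in the camera images.
- cup_a: sample cup with a yellow screw lid, 41 mm in diameter at its lid (upper 10 mm), the clear body a little narrower, 50 mm tall. Origin: centre of its underside, z up. It starts on one of the stand's seats.
- cup_b: sample cup with a red screw lid, 41 mm in diameter at its lid (upper 10 mm), the clear body a little narrower, 50 mm tall. Origin: centre of its underside, z up. It starts on one of the stand's seats.
- bottle_a: white reagent bottle (blue cap) with a 24 mm screw cap, 40 mm in diameter, 83 mm tall, body of full width up to about 50 mm. Origin: centre of its underside, z up. It starts on one of the case's seats.
- bottle_b: brown reagent bottle (black cap) with a 24 mm screw cap, 40 mm in diameter, 83 mm tall, body of full width up to about 50 mm. Origin: centre of its underside, z up. It starts on one of the case's seats.
- case: grey base of the transport case, fixed, 120 (x) by 190 (y) mm, walls 4 mm thick, 24 mm high. Origin: centre of its underside; x points to the hinge side, away from the robot (yaw up to 0.25 rad), y to the left. On its floor, 6 mm up, two round seats (rings 4 mm high, inside diameter 58 mm) at x = -8, y = +45 and -45 mm; a thing seated has its origin 6 mm above the case's.
- lid (a joint): hinge of the white lid, rad: 0 shut, grows as it opens, stop 1.95; starts at 1.65 to 1.9, leaning back. Stiff (0.16 N m): stays where left; push it over from behind and press it shut. The lid is a hollow cover, 120 mm from hinge to front edge, 190 mm wide; shut, its outer top face is 42 mm above the hinge axis. 50 mm cups fit under it, 83 mm bottles do not.
- lid_hinge (a point): middle of the lid's hinge axis, at x = +60, y = 0, z = +24 mm in the case's frame; the axis runs along the case's y
- stand: bottle stand: fixed aluminium plate, 90 (x) by 190 (y) mm, top 12 mm above the desk, a back strip 5 mm thick and 27 mm high along its +x edge. Origin: centre of its underside, x away from the robot (yaw up to 0.25 rad). On it two round seats (rings 4 mm high, inside diameter 58 mm) at x = 0, y = +45 and -45 mm; a thing seated has its origin 12 mm above the stand's.
- beaker: empty clear plastic beaker, 58 mm wide, 69 mm tall, a bystander. Origin: centre of its underside.
- label_roll: white roll of labels, 49 mm in diameter, 25 mm high, a bystander. Origin: centre of its underside.
Not all that is in view belongs to the job. What is shaped like the cup_b but blue, green or turquoise is not meant.

How it is judged:
By the outcome, as a careful person would: the job done as asked, in the order asked, and still so for the second after the job is handed in, with the robot touching nothing.
It also fails if it takes over 128 s, if anything falls off the work surface, if the arm or the gripper's body presses on something with over 40 N, if the wrist force passes 120 N, or if a joint passes its speed limit or range.

## Working session

There is one attempt and no reset: what is moved stays moved. The work goes in short steps, each a Python script; the robot and the scene stay as the last script left them, time stands still between calls to the robot, and variables do not carry over. Pictures are saved under pics/ and viewed, at most 14 in all, crops included, and the job is handed in when it is done.

```bash
mkdir -p pics; ls; python3 - <<'E'
from workcell import bot
import cv2,numpy as np
for n in("top","scene"):
    c=bot.read_camera(n); cv2.imwrite(f"pics/{n}0.png",cv2.resize(c["pixels"],(800,600),interpolation=cv2.INTER_CUBIC))
    print(n,[c[k] for k in("fx","fy","cx","cy","k1")],np.round(-c["R"].T@c["t"],3), np.round(c["R"],2).tolist())
print(bot.current_clock(),bot.current_tool_rot())
E
```

```text
pics
top [395.39340118053184, 395.39340118053184, 256.7792989112895, 190.92069915655006, -0.11373896619522848] [ 0.411 -0.021  1.077] [[-0.01, -1.0, -0.03], [-0.99, 0.01, -0.11], [0.11, 0.03, -0.99]]
scene [363.9978123945001, 363.9978123945001, 256.0329290911868, 192.9633479317075, -0.07305608855983776] [0.092 0.544 0.534] [[-0.78, -0.63, -0.02], [-0.33, 0.43, -0.84], [0.53, -0.65, -0.55]]
0.1 [-3.11870886e+00 -3.64666256e-01 -1.73289096e-04]
```

View pics/top0.png

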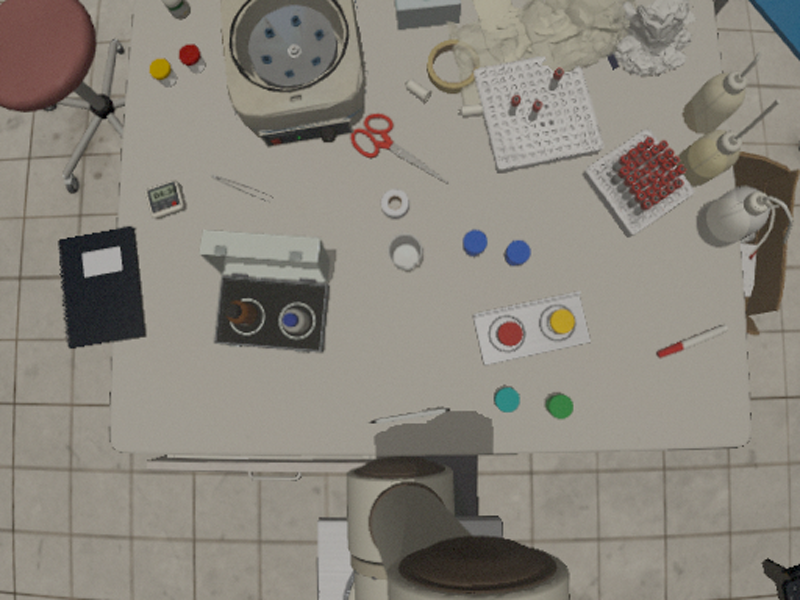

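View pics/scene0.png

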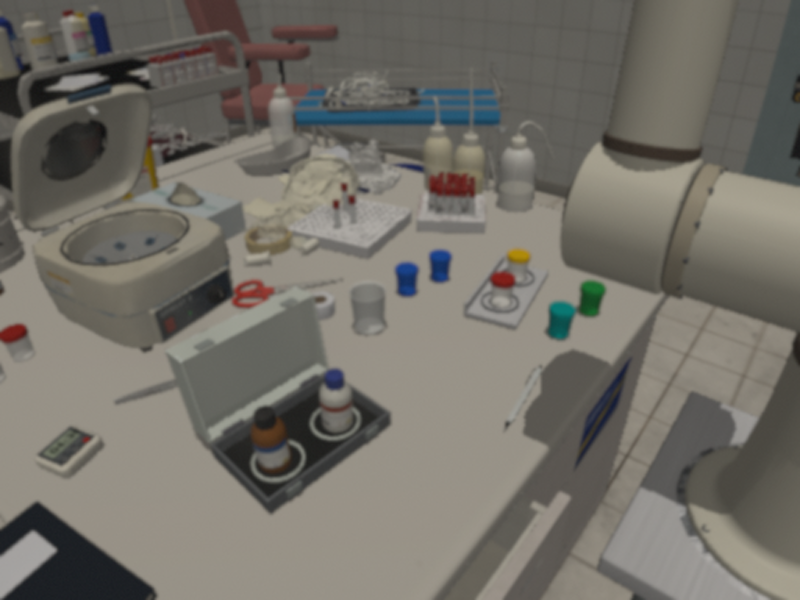

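The top view shows the case at about (272,290), with the brown bottle left and the blue-capped bottle right, and the stand at about (532,328), red cup left and yellow right. The scene view agrees. Next I'll take enlarged crops.

```bash
cat > h.py <<'E'
from workcell import bot
import cv2,numpy as np
from scipy.spatial.transform import Rotation as Rn
def pix2world(c,uv,z):
    K=np.array([[c["fx"],0,c["cx"]],[0,c["fy"],c["cy"]],[0,0,1]])
    # invert distortion: r_d=r(1+k1 r^2)
    p=cv2.undistortPoints(np.array([[uv]],float),K,np.array([c["k1"],0,0,0]))[0,0]
    R=np.array(c["R"]);t=np.array(c["t"])
    d=R.T@np.array([p[0],p[1],1]);o=-R.T@t
    return o+d*(z-o[2])/d[2]
def crop(c,x0,y0,w,h,s,name):
    im=cv2.resize(c["pixels"][y0:y0+h,x0:x0+w],None,fx=s,fy=s,interpolation=cv2.INTER_CUBIC)
    for i in range(0,w,10): cv2.putText(im,str(x0+i),(i*s,10),0,.35,(0,0,255),1);cv2.line(im,(i*s,12),(i*s,18),(0,0,255),1)
    for i in range(0,h,10): cv2.putText(im,str(y0+i),(0,i*s+4),0,.35,(0,0,255),1)
    cv2.imwrite("pics/"+name+".png",im)
E
python3 - <<'E'
from h import *
c=bot.read_camera("top")
crop(c,120,140,100,90,6,"caseT"); crop(c,290,180,100,90,6,"standT")
E
```

```text
(no output)
```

View pics/caseT.png

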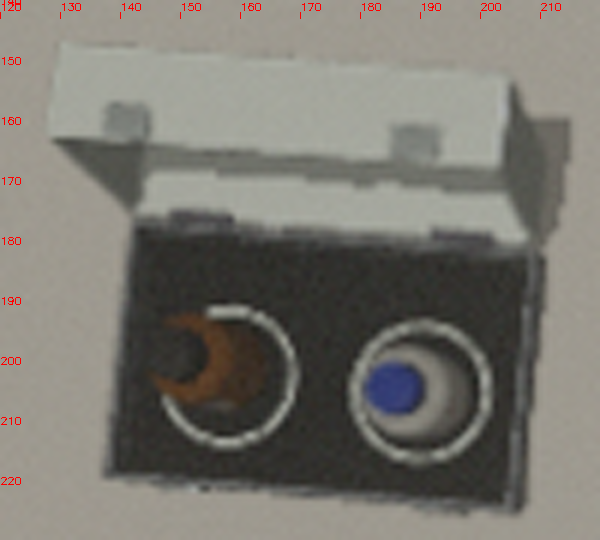

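View pics/standT.png

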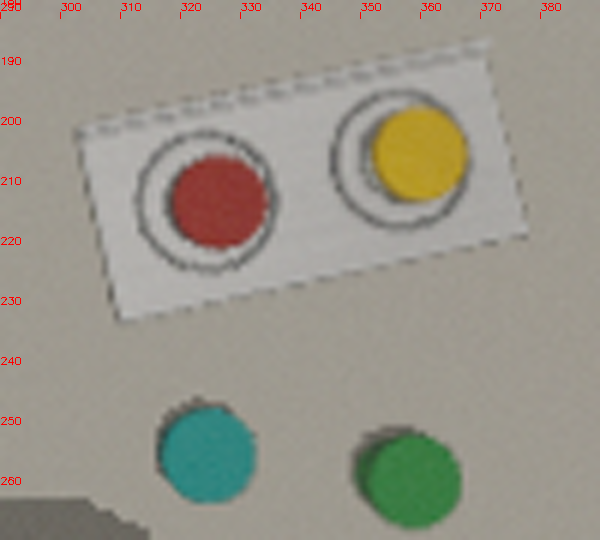

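The case crop shows rings at about (157.8,202.4) and (189.8,204.9), the blue cap at (185.4,204.3) and the black cap at (149.3,198.3). In the stand crop the rings are at about (324.1,213.1) and (356.4,206.3), the red lid at (326.1,213.3) and the yellow lid at (359.8,205.3).

```bash
python3 - <<'E'
from h import *
c=bot.read_camera("top")
P=dict(cr_l=((157.75,202.4),.010),cr_r=((189.75,204.9),.010),capA=((185.4,204.25),.089),capB=((149.25,198.25),.089),
 sr_l=((324.1,213.1),.016),sr_r=((356.4,206.25),.016),red=((326.1,213.25),.062),yel=((359.75,205.25),.062),
 beak_bot=((259,164),.0),roll=((253,130),.025),blue1=((304,155),.05),blue2=((331,161.5),.05),turq=((324.2,255.5),.05),green=((358,259.5),.05),lidtopL=((128.5,162.5),.14),lidtopR=((203,167.5),.14),pen=((265,266),0),
 casefl=((137.5,219),.024),casefr=((207,224.5),.024),standfl=((309.5,233),.012),standfr=((377.5,219),.012),standbl=((302.5,201),.027),scis=((285,116),0), front=((256,285),0))
W={k:pix2world(c,uv,z) for k,(uv,z) in P.items()}
for k,v in W.items(): print(k,np.round(v,4))
for a,b,dx in(("cr_l","cr_r",.008),("sr_l","sr_r",0)):
    d=W[a]-W[b];y=np.arctan2(-d[0],d[1]);o=(W[a]+W[b])/2+dx*np.array([np.cos(y),np.sin(y),0]);print(np.linalg.norm(d),y,o)
E
```

```text
cr_l [0.5012 0.2792 0.01  ]
cr_r [0.4935 0.19   0.01  ]
capA [0.4891 0.1856 0.089 ]
capB [0.5054 0.2793 0.089 ]
sr_l [ 0.4667 -0.1735  0.016 ]
sr_r [ 0.4839 -0.2613  0.016 ]
red [ 0.4638 -0.172   0.062 ]
yel [ 0.4832 -0.2597  0.062 ]
beak_bot [6.054e-01 1.000e-04 0.000e+00]
roll [0.6955 0.015  0.025 ]
blue1 [ 0.6189 -0.12    0.05  ]
blue2 [ 0.6006 -0.1908  0.05  ]
turq [ 0.3556 -0.1662  0.05  ]
green [ 0.3439 -0.2535  0.05  ]
lidtopL [0.5894 0.3182 0.14  ]
lidtopR [0.5737 0.1328 0.14  ]
pen [ 0.3267 -0.0132  0.    ]
casefl [0.4554 0.3308 0.024 ]
casefr [0.4393 0.1403 0.024 ]
standfl [ 0.414  -0.1335  0.012 ]
standfr [ 0.4488 -0.3186  0.012 ]
standbl [ 0.499  -0.1152  0.027 ]
scis [ 0.7413 -0.0744  0.    ]
front [0.2761 0.0116 0.    ]
0.08946741247619305 -0.08712789639623858 [0.505314   0.23389755 0.01      ]
0.08947197299396911 0.19371870655015 [ 0.47526319 -0.21741414  0.016     ]
```

```bash
cat >> h.py <<'E'
YC,YS=-.087,.194
rot=lambda y:(Rn.from_euler('z',y)*Rn.from_euler('x',np.pi)).as_rotvec()
Z=.215
S=dict(cl=(.5012,.2792),cr=(.4935,.19),sl=(.4667,-.1735),sr=(.4839,-.2613),park=(.46,.03))
def carry(name,src,ys,zs,dst,yd,zd,hg,force):
    """grasp at hg above underside; zs,zd = seat heights"""
    t=hg-.019
    bot.set_gripper(.68)
    bot.goto([*src,Z],rot(ys))
    bot.line_to([*src,zs+t],max_speed=.2)
    bot.set_gripper(0,force); 
    print(name,"opening",round(bot.current_opening(),3),"grip",round(bot.current_grip_force(),1))
    bot.line_to([*src,Z],max_speed=.2)
    print(" lifted opening",round(bot.current_opening(),3),bot.current_grip_force())
    bot.goto([*dst,Z],rot(yd))
    bot.line_to([*dst,zd+t+.02],max_speed=.2)
    bot.line_to([*dst,zd+t+.002],max_speed=.04)
    bot.set_gripper(.68)
    bot.line_to([*dst,Z],max_speed=.2)
    print(" clock",round(bot.current_clock(),1))
E
python3 - <<'E'
from h import *
for n,p in S.items():
  for z in(.02,Z):
    for y in((YC,) if n[0]=='c' else (YS,) if n[0]=='s' else (0,)):
      for k in(0,np.pi):
        q=bot.inverse_kinematics([*p,z],rot(y+k)); print(n,z,round(k),None if q is None else np.round(q,2))
for x in(.09,.15): 
  q=bot.inverse_kinematics([.565+x,.229,.11],rot(YC));print(q)
c=bot.read_camera("scene")
for uv in((145*.64,345*.64),(228*.64,285*.64)): print(pix2world(c,uv,0))
E
```

```text
cl 0.02 0 [ 0.3   0.38  1.74 -0.    1.02  1.96]
cl 0.02 3 [ 0.3   0.38  1.74 -0.    1.02 -1.19]
cl 0.215 0 [ 0.3   0.15  1.6  -0.    1.39  1.96]
cl 0.215 3 [ 0.3   0.15  1.6  -0.    1.39 -1.19]
cr 0.02 0 [ 0.14  0.28  1.87 -0.    0.99  1.8 ]
cr 0.02 3 [ 0.14  0.28  1.87 -0.    0.99 -1.35]
cr 0.215 0 [ 0.14  0.04  1.73 -0.    1.38  1.8 ]
cr 0.215 3 [ 0.14  0.04  1.73  0.    1.38 -1.35]
sl 0.02 0 [-0.6   0.21  1.96  0.    0.97  0.78]
sl 0.02 3 [-0.6   0.21  1.96  0.    0.97 -2.36]
sl 0.215 0 [-0.6  -0.04  1.81  0.    1.38  0.78]
sl 0.215 3 [-0.6  -0.04  1.81  0.    1.38 -2.36]
sr 0.02 0 [-0.71  0.33  1.81  0.    1.    0.66]
sr 0.02 3 [-0.71  0.33  1.81  0.    1.   -2.48]
sr 0.215 0 [-0.71  0.09  1.67  0.    1.38  0.66]
sr 0.215 3 [-0.71  0.09  1.67  0.    1.38 -2.48]
park 0.02 0 [-0.2   0.13  2.06 -0.    0.96  1.37]
park 0.02 3 [-0.2   0.13  2.06  0.    0.96 -1.77]
park 0.215 0 [-0.2  -0.15  1.9  -0.    1.39  1.37]
park 0.215 3 [-0.2  -0.15  1.9   0.    1.39 -1.77]
[ 1.62666000e-01  5.45897304e-01  1.31780133e+00 -8.88178420e-16
  1.27789402e+00  1.82046233e+00]
[ 1.49568669e-01  6.91657107e-01  1.10546113e+00 -8.88178420e-16
  1.34447441e+00  1.80736500e+00]
[0.85232368 0.25512838 0.        ]
[0.89542306 0.06105987 0.        ]
```

```bash
python3 - <<'E'
from h import *
carry("A",(.4905,.1868),YC,.006,S["park"],0,0,.036,20)
c=bot.read_camera("top"); crop(c,120,140,180,110,4,"p1")
E
```

```text
A opening 0.421 grip 20.0
 lifted opening 0.426 19.996983949247635
 clock 10.4
```

View pics/p1.png

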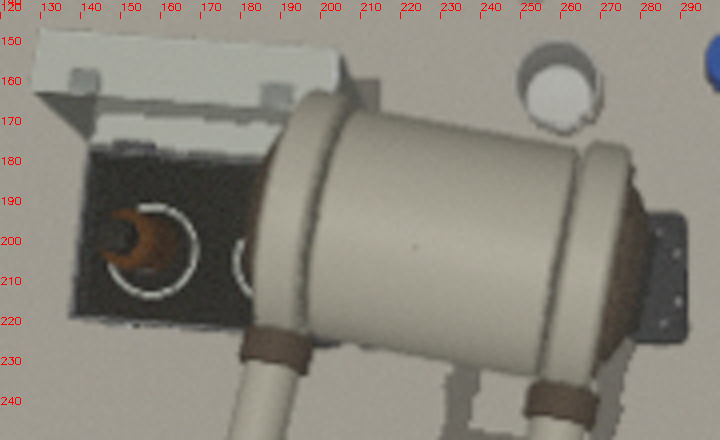

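The arm hides the parked bottle, but the grip width (39 mm) matches it, and the brown bottle and beaker at (258,90) are undisturbed. Next come the red cup and the brown bottle.

```bash
python3 - <<'E'
from h import *
carry("red",(.4645,-.1723),YS,.012,S["cr"],YC,.006,.038,15)
c=bot.read_camera("scene"); cv2.imwrite("pics/p2.png",cv2.resize(c["pixels"],(800,600),interpolation=cv2.INTER_CUBIC))
E
```

```text
red opening 0.431 grip 15.0
 lifted opening 0.429 14.99996965227183
 clock 18.7
```

View pics/p2.png

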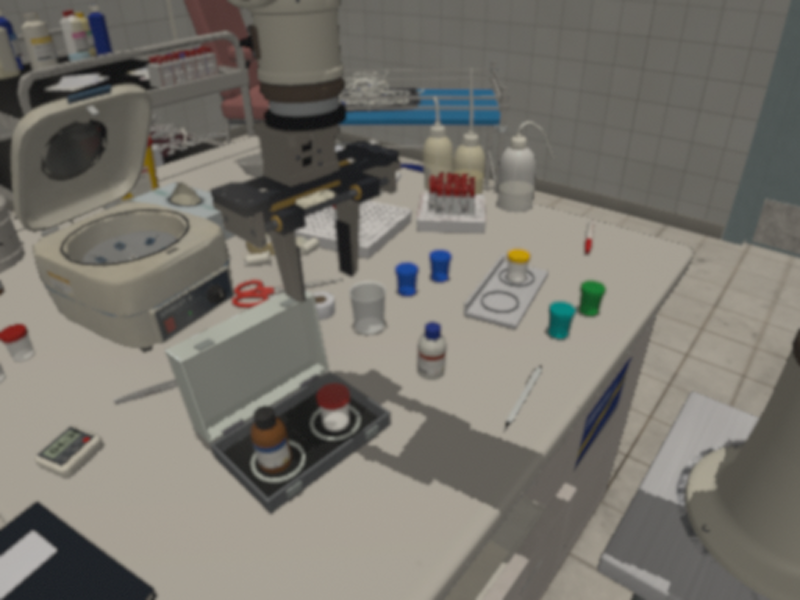

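The red cup stands in the case's right ring (334,410), and bottle_a stands upright on the desk at (432,350). I'll do the rest of the swap now.

```bash
python3 - <<'E'
from h import *
carry("B",(.5040,.2793),YC,.006,S["sl"],YS,.012,.036,20)
carry("yel",(.4835,-.2602),YS,.012,S["cl"],YC,.006,.038,15)
carry("A",S["park"],0,0,S["sr"],YS,.012,.036,20)
bot.set_joints([-1.548,.158,1.597,0,1.386,-.21])
c=bot.read_camera("top"); a=c["pixels"][130:240,120:220];b=c["pixels"][130:240,290:390]
cv2.imwrite("pics/p3.png",cv2.resize(np.hstack([a,b]),None,fx=4,fy=4,interpolation=cv2.INTER_CUBIC))
print(bot.current_clock())
E
```

```text
B opening 0.421 grip 20.0
 lifted opening 0.419 19.976811940869084
 clock 27.0
yel opening 0.438 grip 15.0
 lifted opening 0.441 14.999943218581393
 clock 35.4
A opening 0.421 grip 20.0
 lifted opening 0.42 19.99002184078563
 clock 43.6
45.3667
```

View pics/p3.png

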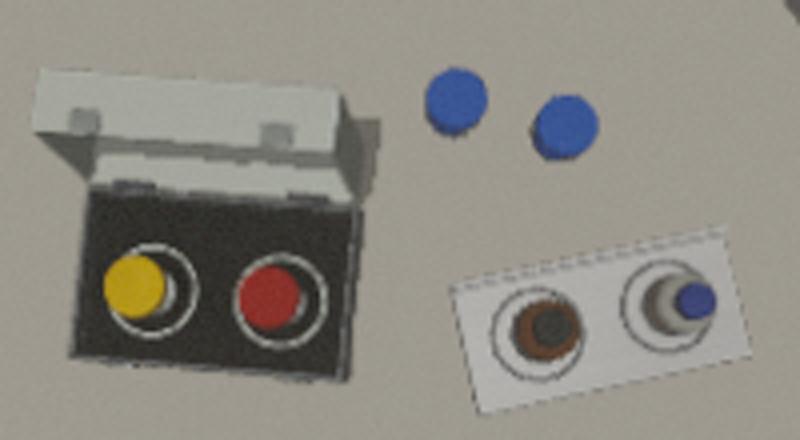

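Both cups and both bottles are upright inside their rings. Next is the lid: I'll push it along its arc from behind, watching the force.

```bash
python3 - <<'E'
from h import *
o=np.array([.5053,.2339]);ex=np.array([np.cos(YC),np.sin(YC)]);H=o+.06*ex
P=lambda x,z:[*(H+x*ex),.024+z]
r,h=.095,.042
F=lambda:np.round(bot.current_contact_force(),1)
bot.set_gripper(0)
bot.goto(P(.105,.24),rot(YC))
bot.line_to(P(.105,.09),max_speed=.2); print(F())
for th in np.linspace(1.75,0,15):
    bot.line_to(P(-r*np.cos(th)+h*np.sin(th)+.01,r*np.sin(th)+h*np.cos(th)),max_speed=.1)
    f=bot.current_contact_force(); print(round(th,2),np.round(f,1))
    if np.linalg.norm(f)>30: break
print(bot.current_clock(),bot.current_ee_pos())
c=bot.read_camera("scene"); cv2.imwrite("pics/p4.png",cv2.resize(c["pixels"],(800,600),interpolation=cv2.INTER_CUBIC))
E
```

```text
[-0.1  0.8  0.8]
1.75 [-0.5  0.3  0. ]
1.62 [0.2 0.5 0.1]
1.5 [ 0.6 -0.5  0.2]
1.38 [ 0.4 -0.3  0.1]
1.25 [ 0.   0.6 -0. ]
1.12 [-0.4 -0.6  0. ]
1.0 [-0.5  0.2  0.1]
0.88 [-0.8 -0.4 -0.2]
0.75 [-0.   0.1  0.8]
0.62 [-0.  -0.3 -0.5]
0.5 [ 0.7 -0.9  0.6]
0.38 [-0.2 -0.4 -0. ]
0.25 [-1.  -0.4 -0.3]
0.12 [-0.4 -1.1  0.3]
0.0 [0.8 0.8 1.6]
55.0417 [0.48097663 0.23621939 0.06636394]
```

View pics/p4.png

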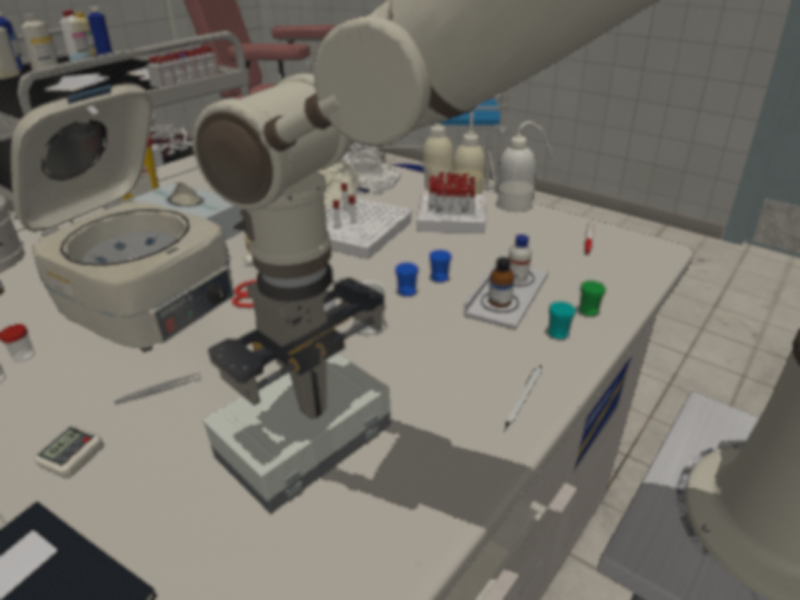

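The lid is down with its front edge at the base (270,500). I'll press it to firm contact and then retreat.

```bash
python3 - <<'E'
from h import *
p=np.array(bot.current_ee_pos())
for i in range(1,9):
    bot.line_to([p[0],p[1],p[2]-.001*i],max_speed=.02); bot.hold(.15)
    f=bot.current_contact_force(); print(i,np.round(f,1),round(bot.current_ee_pos()[2],4))
    if f[2]>15: break
bot.line_to([p[0],p[1],.25],max_speed=.15)
bot.set_joints([-1.548,.158,1.597,0,1.386,-.21]); bot.hold(.3)
print(bot.current_clock())
for n,b in(("scene",(120,170,240,150)),("top",(120,120,280,150))):
    c=bot.read_camera(n); x,y,w,h=b; crop(c,x,y,w,h,3 if n=="scene" else 2,"f_"+n)
a=cv2.imread("pics/f_scene.png");cv2.imwrite("pics/f.png",a)
E
```

```text
1 [-3.6 -0.2  9.3] 0.0663
2 [-5.3 -2.3 15.6] 0.0662
60.625
```

View pics/f_scene.png

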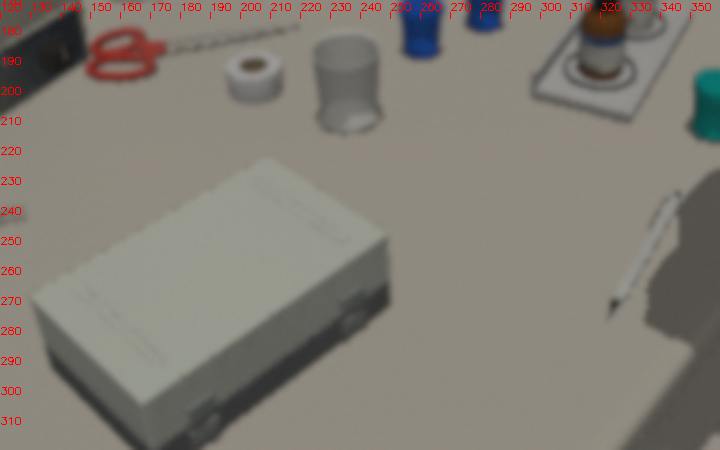

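View pics/f_top.png

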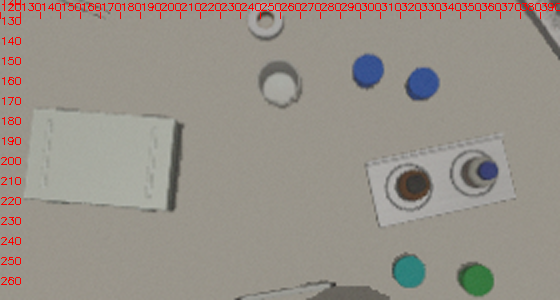

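The lid is fully shut: it met a hard stop at 66 mm, the expected shut height. The bottles stand upright on their seats, and the beaker and label roll haven't moved.

```bash
python3 -c "
from workcell import bot
print(bot.job_done())"
```

```text
the job is handed in; nothing more can be done
None
```

The swap is done and handed in at about 61 s: both cups stand in the case with the lid shut, both bottles stand upright on the stand's seats, and the beaker and label roll were not moved.

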